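Contact the assembled board in a twin test press

TASK

One press of the twin test fixture holds the assembled circuit board, the one with parts standing on it; the other holds a bare board. On the press with the assembled board, first flip the safety catch all the way over, away from the lever, then pull that press's lever to the front as far as it goes and finish while holding it there. Leave the other press's catch and lever alone, and keep both boards in their nests and the cup and spool on the fixture where they are.

Things in the scene. Friction and masses are not known exactly. Their poses are not given: they have to be found in the camera images.
- fixture: twin test press on a 330 x 360 x 20 mm aluminium plate fixed to the bench. Origin: on the bench, midway between the two lever pivots; x to its back (away from the robot), y left, z up. Two equal presses, centre lines at y = +90 (left) and -90 mm (right). Front to back: catch ball x = -80, lever pivot x = 0, probe arm x = 62 (comes down as the lever is pulled), nest x = 90 to 200 mm
- catch_left (a joint): safety catch of the left (+y) press, rad: on near 0 (start 0 to 0.15), its arm blocks the lever; grows as its ball swings to the fixture's +y, away from its lever, to the stop at 1.1 (off). Axis along the fixture's x, 45 mm to +y of the press's centre line, 75 mm above the bench. Light friction (1 N at the ball), stays where left; the lever is free above about 0.8
- thumb_left (a point): centre of the black thumb ball, 20 mm diameter, on the 55 mm arm of the left (+y) catch; 10 mm steel arm below it. With the catch at c rad the ball stands 55 mm from the catch's axis, leaning (0.5 - c) rad from vertical towards the fixture's -y (beyond c = 0.5 towards +y)
- lever_left (a joint): lever of the left (+y) press, rad: 0 = released, leaning 0.35 rad to the back; grows as it is pulled to the front (-x of the fixture), to the stop at 0.9 (leaning 0.55 rad to the front). A spring returns it: about 2 N at the knob at first, 9 N fully pulled. With the catch on it gives only about 0.12 rad
- knob_left (a point): centre of the black rounded knob, 32 mm diameter and 32 mm long, on top of the left (+y) lever (steel rod 12 mm thick); 140 mm from the lever's pivot, whose axis runs along the fixture's y, 45 mm above the bench, at the fixture's x = 0 on the press's centre line
- nest_left (a point): centre of the floor of the left (+y) nest, a black tray with a pocket 103 x 93 mm and a 5 mm rim, 30 mm above the bench, 145 mm behind the lever's pivot
- catch_right (a joint): safety catch of the right (-y) press, rad: on near 0 (start 0 to 0.15), its arm blocks the lever; grows as its ball swings to the fixture's +y, away from its lever, to the stop at 1.1 (off). Axis along the fixture's x, 45 mm to +y of the press's centre line, 75 mm above the bench. Light friction (1 N at the ball), stays where left; the lever is free above about 0.8
- thumb_right (a point): centre of the black thumb ball, 20 mm diameter, on the 55 mm arm of the right (-y) catch; 10 mm steel arm below it. With the catch at c rad the ball stands 55 mm from the catch's axis, leaning (0.5 - c) rad from vertical towards the fixture's -y (beyond c = 0.5 towards +y)
- lever_right (a joint): lever of the right (-y) press, rad: 0 = released, leaning 0.35 rad to the back; grows as it is pulled to the front (-x of the fixture), to the stop at 0.9 (leaning 0.55 rad to the front). A spring returns it: about 2 N at the knob at first, 9 N fully pulled. With the catch on it gives only about 0.12 rad
- knob_right (a point): centre of the black rounded knob, 32 mm diameter and 32 mm long, on top of the right (-y) lever (steel rod 12 mm thick); 140 mm from the lever's pivot, whose axis runs along the fixture's y, 45 mm above the bench, at the fixture's x = 0 on the press's centre line
- nest_right (a point): centre of the floor of the right (-y) nest, a black tray with a pocket 103 x 93 mm and a 5 mm rim, 30 mm above the bench, 145 mm behind the lever's pivot
- assembled_board (a point): centre of the assembled circuit board: green, 100 x 90 x 4 mm, with chips, three small round cans and a long connector standing up to 14 mm above it; it lies loose in one of the two nests. This point is on the middle of the bare slab, 2 mm above its underside
- bare_board (a point): centre of the bare circuit board of the same size and green, with no parts standing on it; it lies loose in the other nest. This point is 2 mm above its underside
- tin: small open steel cup, 52 mm across and 30 mm high, on the base plate between the nests; bystander. Origin at its underside
- spool: grey spool, 48 mm across and 30 mm high, on the front right of the base plate; bystander. Origin at its underside
Not all that is in view belongs to the job. What is meant by the part that bears bare_board is not black or blue, and is the smaller of those in its own colour.

How it is judged:
On the way, in this order (a step that is already met when the one before it is completed fails the run):
1. the catch of the press with the assembled board is flipped off while its lever is still released (((horizontal distance between assembled_board and nest_left below 0.015 m and value of joint catch_left above 0.9 rad and value of joint lever_left below 0.2 rad) or (horizontal distance between assembled_board and nest_right below 0.015 m and value of joint catch_right above 0.9 rad and value of joint lever_right below 0.2 rad))), for 0.2 s.
2. that lever is pulled fully to the front, the catch staying off (((horizontal distance between assembled_board and nest_left below 0.015 m and value of joint catch_left above 0.9 rad and value of joint lever_left above 0.75 rad) or (horizontal distance between assembled_board and nest_right below 0.015 m and value of joint catch_right above 0.9 rad and value of joint lever_right above 0.75 rad))), for 0.2 s.
At the end, for the whole second after the job is handed in: assembled board's press: catch beyond 0.9 rad (stop 1.1), lever beyond 0.75 rad (stop 0.9), at rest, held by the fingers with over 2 N; other press: catch under 0.4 rad, lever under 0.25 rad; both boards flat, within 15 mm of their nests' middles (((horizontal distance between assembled_board and nest_left below 0.015 m and value of joint catch_left above 0.9 rad and value of joint lever_left above 0.75 rad and velocity of joint lever_left between -0.1 and 0.1 rad/s and horizontal distance between bare_board and nest_right below 0.015 m and value of joint catch_right below 0.4 rad and value of joint lever_right below 0.25 rad and contact force between the fingers and lever_left above 2 N) or (horizontal distance between assembled_board and nest_right below 0.015 m and value of joint catch_right above 0.9 rad and value of joint lever_right above 0.75 rad and velocity of joint lever_right between -0.1 and 0.1 rad/s and horizontal distance between bare_board and nest_left below 0.015 m and value of joint catch_left below 0.4 rad and value of joint lever_left below 0.25 rad and contact force between the fingers and lever_right above 2 N)) and angle between each of assembled_board, bare_board's own z axis and vertical below 0.1 rad); the arm keeps its last pose, push and grip.
It fails at once if the other press's catch or lever is operated ((horizontal distance between assembled_board and nest_left below 0.015 m and (value of joint catch_right above 0.4 rad or value of joint lever_right above 0.25 rad)) or (horizontal distance between assembled_board and nest_right below 0.015 m and (value of joint catch_left above 0.4 rad or value of joint lever_left above 0.25 rad))).
It fails at once if a lever is forced past its catch ((value of joint lever_left above 0.3 rad and value of joint catch_left below 0.6 rad) or (value of joint lever_right above 0.3 rad and value of joint catch_right below 0.6 rad)).
It fails at once if a board is shifted out of its nest (distance of any of assembled_board, bare_board from where it was at the start of the episode above 0.015 m).
It fails at once if the cup or the spool is disturbed (moved more than 30 mm) (distance of any of tin, spool from where it was at the start of the episode above 0.03 m).
It also fails if it takes over 45 s, if anything falls off the work surface, if the arm or the gripper's body presses on something with over 40 N, if the wrist force passes 120 N, or if a joint passes its speed limit or range.

ROBOT

A 7-joint arm with a two-finger parallel gripper is mounted at the origin on the work surface. World frame = base frame: x ahead of the robot, y to its left, z up, the work surface at z = 0. Lengths are in m, angles in rad, forces in N, time in s.
With the tool pointing down it reaches from about 0.425 to 0.925 m from the base axis. Payload 6.8 kg.
Tool frame: the origin (TCP) lies midway between the tips of the shut fingers; the grasp point (between the pads) lies 19 mm behind it; y points along the fingers, z is the direction in which the jaws open and shut, and the axes are right-handed (so a half turn about y gives the same grasp; the last joint's range is limited). The gripper opens to 85 mm and grips with 20 to 120 N. Pads are 22 mm wide; open, the fingers measure 114 mm over their backs; the gripper's body (76 mm by 85 mm) begins 54 mm behind the grasp point. The pads swing forward as they close: fully open they stand 13 mm farther back than shut.
Start: joints at [-1.245, 0.477, 0.022, 1.555, -0.011, 1.109, -0.083], TCP at [0.284, 0.612, 0.231] pointing down, gripper open.
Joint ranges: [-2.96, 2.96], [-0.34, 2.1], [-1.41, 1.46], [0.24, 2.44], [-1.37, 4.51], [0.17, 1.92], [-2.96, 2.96]. Speed limits (rad/s): [2.39, 2.39, 3.14, 3.14, 3.14, 3.14, 3.14].

INTERFACE

Orientations are given as a unit quaternion [w, x, y, z].
In Python, from station import bot gives the robot as it stands. The module is installed in compiled form; this text tells all that it offers.
- The arm moves only by the shell command python3 -m crank 'ROWS' [FORCE]. ROWS is JSON, a list of rows, each an object with "linear": the shift along the tool's x, y, z in m, a list of three; "dr": the turn, a rotation vector about the tool's x, y, z in degrees, a list of three; "hand": the gripper command: -1 is shut, 1 is fully open, values between are in proportion. A call has 1 to 10 rows; each row is the pose to reach, as a shift and turn from the pose commanded when the call began, along the tool's axes at that moment; what a row does not reach only later rows make up. A row lasts 1/12 s, in which the tool goes at most 41.7 mm and 7.16 degrees, less where a joint would pass 70% of its speed; a pose out of reach is approached as far as the arm can. A call with a gripper value outside its range is refused whole. The fingers move at their own pace and stop on an object; FORCE is the grip in N (left out, the last holds). Time passes only in rows, so rows that repeat a pose let the fingers close. It gives the time, the measured TCP pose, the force and the opening at its end, in the units of the state.
- bot.get_obs(): the state, without advancing time (a new reading comes with each control period).
- bot.read_camera(name): name is "side" or "top" or "wrist"; returns the picture (480x640x3 uint8, blue, green, red); there is no depth.
- bot.camera_params(name): a dict with "K" (3x3 intrinsics, pixels), "R" (3x3) and "t" (3): a world point X has camera coordinates R X + t; the wrist camera has in their place "hand_eye" (4x4, takes a point from camera to tool coordinates, whose origin is the TCP and whose axes are the tool frame's). Camera axes: x right, y down, z forward; pixel columns grow to the right and rows downward; lengths in m; the calibration is good to about 2 mm. The wrist camera is an equidistant fisheye: a pixel r from the principal point sees the ray r / f radians off the axis. A picture is of the moment at which its call begins: read the wrist's pose just before it. camera_params takes no time and is no camera call.
- bot.hand_in(): hands the job in, once; it reports no verdict.
Trained networks look in the newest picture that a camera, given by its name, has taken for a name from the list of things; names that differ only in an ending like _2 or _b are one class to them, and where a whole thing is asked for, a point or a joint stands for the part that bears it (a point fixed in the world has none). Each returns a list of dicts, best first, with "score" (0 to 1); they miss things now and then, are a little off and sometimes report something else, mostly with a low value. They report only what shows in the picture. A call takes as long as a camera call. They do not tell look-alikes from the thing itself.
- bot.search_frame(camera, target): "extent" ([left, top, right, bottom] in pixels, round what is visible of it).
- bot.cut_out(camera, target): "pixels" (480x640 bool, what is visible of it) and "extent" ([left, top, right, bottom] in pixels, round what is visible of it).
- bot.place_of(camera, target): "xy" ([column, row] in pixels: a listed point, or the origin of a listed thing).
The state is a dict: "t": time; "q": joint angles; "joint_vel": joint speeds; "joint_torque": joint torques, N m; "eef_pos": TCP position; "tool_rot": TCP orientation; "contact_force": force on the tool from outside, world axes, zero at the start; "torque": the same for the moment, N m; "gripper_width": opening from 0.0 (shut) to 1.0 (fully open).
Only numpy, scipy, OpenCV 4.12 (cv2) and the standard library are available. Lean on these libraries where they do the work, as an engineer would, in place of code of your own. Each camera call takes 0.05 s, during which the arm holds its last target. There are 200 camera calls.

## Working session

There is one attempt and no reset: what is moved stays moved. The work goes in short steps, Python scripts to look and compute and a shell command to move; the robot and the scene stay as the last step left them, time stands still between calls to the robot, and variables do not carry over. Pictures are saved under pics/ and viewed, about 8 in all and at most 12, crops included, and the job is handed in when it is done.

```bash
mkdir -p pics; python3 - <<'E'
from station import bot
import cv2,numpy as np
o=bot.get_obs(); print({k:np.round(v,3).tolist() for k,v in o.items()})
for c in("side","top"):
    im=bot.read_camera(c); cv2.imwrite(f"pics/{c}0.png",im)
    p=bot.camera_params(c); print(c,{k:np.round(v,4).tolist() for k,v in p.items()})
    for n in["knob_left","knob_right","thumb_left","thumb_right","nest_left","nest_right","assembled_board","bare_board","tin","spool"]:
        print(n,[(np.round(d["xy"]).tolist(),round(d["score"],2)) for d in bot.place_of(c,n)[:3]])
E
```

```text
{'t': 0.0, 'q': [-1.245, 0.478, 0.022, 1.556, -0.012, 1.109, -0.083], 'joint_vel': [-0.003, 0.001, 0.001, 0.0, 0.0, -0.0, -0.001], 'joint_torque': [0.0, -59.645, 1.608, -28.12, 0.012, 0.009, 0.0], 'eef_pos': [0.283, 0.612, 0.23], 'tool_rot': [-0.69, 0.691, -0.152, 0.152], 'contact_force': [-0.64, -0.611, -0.275], 'torque': [-0.022, 0.064, 0.043], 'gripper_width': 0.996}
side {'K': [[509.8633, 0.0, 326.6229], [0.0, 509.8633, 230.3671], [0.0, 0.0, 1.0]], 'R': [[0.7555, -0.655, -0.0114], [-0.4248, -0.4765, -0.7697], [0.4987, 0.5864, -0.6383]], 't': [-0.4244, 0.3236, 0.8971]}
knob_left [([318.0, 180.0], 0.96)]
knob_right [([375.0, 217.0], 0.77)]
thumb_left [([266.0, 216.0], 0.51), ([320.0, 260.0], 0.5)]
thumb_right [([321.0, 260.0], 0.64)]
nest_left [([347.0, 212.0], 0.93)]
nest_right [([402.0, 244.0], 0.93), ([317.0, 178.0], 0.18)]
assembled_board [([347.0, 217.0], 0.58)]
bare_board [([272.0, 197.0], 0.74), ([478.0, 321.0], 0.74), ([404.0, 249.0], 0.63)]
tin [([369.0, 234.0], 0.72)]
spool []
top {'K': [[580.0811, 0.0, 310.9323], [0.0, 580.0811, 230.3112], [0.0, 0.0, 1.0]], 'R': [[0.0023, -1.0, 0.0062], [-0.9767, -0.0036, -0.2144], [0.2144, -0.0055, -0.9767]], 't': [0.0006, 0.5666, 1.1317]}
knob_left []
knob_right [([363.0, 188.0], 0.77)]
thumb_left [([257.0, 264.0], 0.53), ([318.0, 237.0], 0.4)]
thumb_right [([352.0, 261.0], 0.69)]
nest_left [([267.0, 166.0], 0.36)]
nest_right []
assembled_board [([267.0, 166.0], 0.87), ([352.0, 260.0], 0.73)]
bare_board [([354.0, 164.0], 0.97), ([170.0, 210.0], 0.92), ([458.0, 182.0], 0.92)]
tin [([308.0, 177.0], 0.82)]
spool [([390.0, 260.0], 0.97)]
```

```bash
python3 - <<'E'
import cv2
for c,(x,y) in {"top":(150,100),"side":(180,120)}.items():
    im=cv2.imread(f"pics/{c}0.png")[y:y+225,x:x+320]
    cv2.imwrite(f"pics/{c}0c.png",cv2.resize(im,(800,562),interpolation=cv2.INTER_CUBIC))
E
```

```text
(no output)
```

View pics/top0c.png

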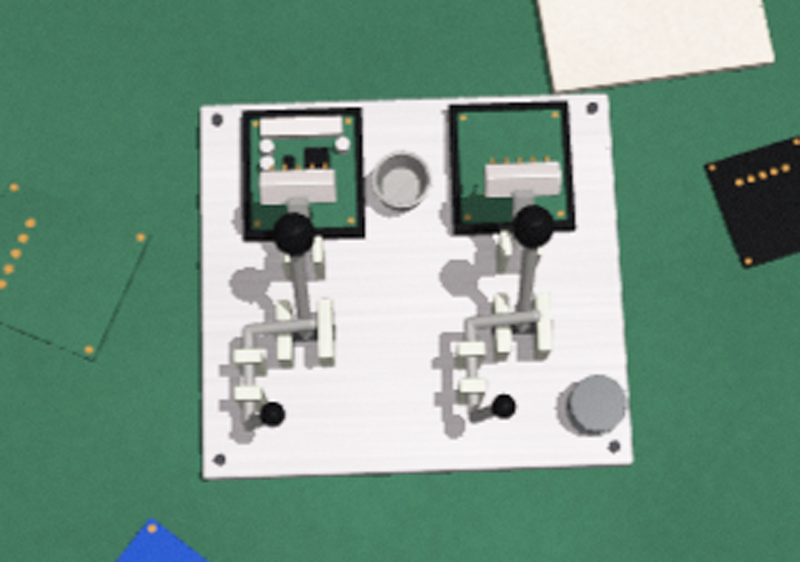

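View pics/side0c.png

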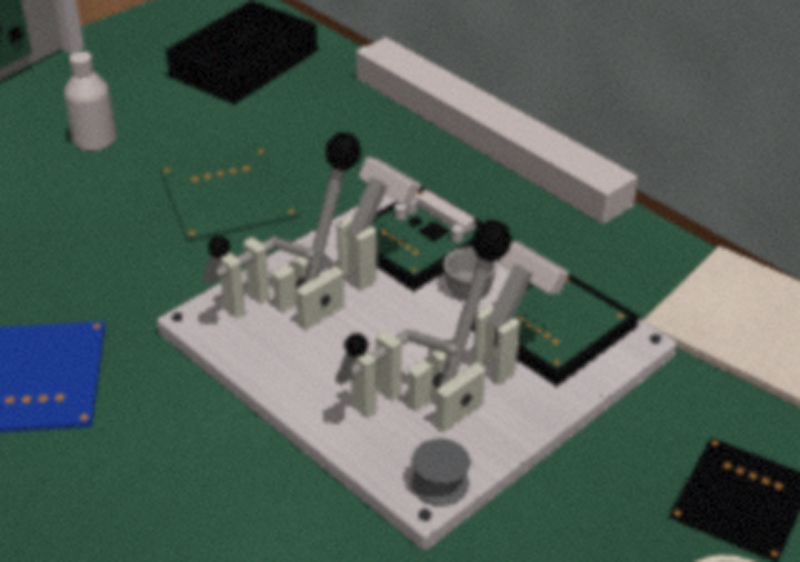

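The left press (top view, crop 295,165) carries the parts-bearing board and the right one (crop 515,165) the bare board. The other boards lie off the fixture. Next I fit the fixture's pose to the knobs and balls in both views.

```bash
cat > h.py <<'E'
import numpy as np
from station import bot
from scipy.optimize import least_squares
from scipy.spatial.transform import Rotation as Ro
def knob(l,s): return [-.14*np.sin(l-.35), s*.09, .045+.14*np.cos(l-.35)]
def ball(c,s): return [-.08, s*.09+.045-.055*np.sin(.5-c), .075+.055*np.cos(.5-c)]
def W(p,f): return Ro.from_euler('z',p[2]).apply(f)+[p[0],p[1],0]
def proj(c,X):
    k=bot.camera_params(c); v=k["K"]@(k["R"]@X+k["t"]); return v[:2]/v[2]
def tool():
    o=bot.get_obs(); return np.array(o["eef_pos"]), Ro.from_quat(np.array(o["tool_rot"])[[1,2,3,0]])
E
python3 - <<'E'
from h import *
obs={"top":dict(kl=(268,193.3),kr=(363.3,190),bl=(258.5,265),br=(351.3,262)),
"side":dict(kl=(317.4,180.6),kr=(376.3,216.3),bl=(267.2,217.8),br=(322,258.5))}
def res(p):
    F=dict(kl=knob(0,1),kr=knob(0,-1),bl=ball(p[3],1),br=ball(p[4],-1))
    return np.concatenate([proj(c,W(p,F[n]))-uv for c in obs for n,uv in obs[c].items()])
s=least_squares(res,[.65,0,0,.07,.07]); p=s.x
print(p.round(4)); print(s.fun.reshape(-1,2).round(1).tolist())
for n,f in dict(kl=knob(0,1),kend=knob(.9,1),bl=ball(p[3],1),bend=ball(1.1,1),kr=knob(0,-1)).items(): print(n,W(p,f).round(3))
t,R=tool(); print(t,R.as_matrix().round(3))
he=bot.camera_params("wrist")["hand_eye"]; print(np.round(he,3))
E
```

```text
[ 0.5666 -0.0069  0.0331  0.0959  0.121 ]
[[-0.4, 0.3], [-0.1, 0.9], [-0.4, 0.6], [-0.1, 0.8], [0.4, -0.5], [0.8, -0.3], [0.7, -0.0], [0.9, -0.7]]
kl [0.612 0.085 0.177]
kend [0.491 0.081 0.164]
bl [0.483 0.104 0.126]
bend [0.481 0.156 0.12 ]
kr [ 0.618 -0.095  0.177]
[0.28374919 0.61248583 0.23131184] [[ 0.907  0.     0.42 ]
 [-0.42   0.     0.907]
 [ 0.    -1.     0.   ]]
[[ 0.     0.951  0.31  -0.08 ]
 [-0.    -0.31   0.951 -0.145]
 [ 1.    -0.     0.    -0.001]
 [ 0.     0.     0.     1.   ]]
```

```bash
python3 - <<'E'
from h import *
k=bot.camera_params("side")
for n,uv,z in(("bottle base",(218,176),0),("blackbox near",(273,160),0),("bottle top if at z .1",(212,144),.1)):
    d=k["R"].T@np.linalg.solve(k["K"],[*uv,1]); o=-k["R"].T@k["t"]
    print(n,(o+d*(z-o[2])/d[2]).round(3))
E
python3 -m crank '[{"linear":[0.03,0,-0.03],"dr":[0,-7,0],"hand":-1},{"linear":[0.06,-0.02,-0.06],"dr":[0,-14,0],"hand":-1},{"linear":[0.09,-0.04,-0.09],"dr":[0,-21,0],"hand":-1},{"linear":[0.115,-0.05,-0.115],"dr":[0,-26.7,0],"hand":-1},{"linear":[0.115,-0.05,-0.115],"dr":[0,-26.7,0],"hand":-1}]' 30
```

```text
bottle base [0.576 0.496 0.   ]
blackbox near [0.746 0.46  0.   ]
bottle top if at z .1 [0.579 0.505 0.1  ]
t: 1.52
eef_pos: [0.3448, 0.4538, 0.2842]
tool_rot: [0.707, -0.707, -0.012, 0.009]
contact_force: [0.9, -0.2, 0.2]
gripper_width: 0.301
```

```bash
cat > go.py <<'E'
from h import *; import sys
# fixture-frame target (x,y,z) -> tool shift
p=[.5666,-.0069,.0331]
t,R=tool(); f=[float(a) for a in sys.argv[1:4]]
w=W(p,f); print("tcp",t.round(4),"fix",Ro.from_euler('z',-p[2]).apply(t-[p[0],p[1],0]).round(4),"target",w.round(4),"shift",R.inv().apply(w-t).round(4))
print("tool z in fixture",Ro.from_euler('z',-p[2]).apply(R.apply([0,0,1])).round(3),R.apply([0,1,0]).round(3),bot.get_obs()["contact_force"])
E
python3 go.py -.08 .077 .25
```

```text
tcp [0.3448 0.4538 0.2842] fix [-0.2064  0.4678  0.2842] target [0.4841 0.0674 0.25  ] shift [ 0.1279  0.0347 -0.3903]
tool z in fixture [0.004 1.    0.   ] [ 0.004  0.    -1.   ] [ 0.91432964 -0.24671583  0.21662075]
```

```bash
python3 -m crank '[{"linear":[0.013,0,-0.04],"dr":[0,0,0],"hand":-1},{"linear":[0.026,0,-0.08],"dr":[0,0,0],"hand":-1},{"linear":[0.039,0.01,-0.12],"dr":[0,0,0],"hand":-1},{"linear":[0.052,0.01,-0.16],"dr":[0,0,0],"hand":-1},{"linear":[0.065,0.02,-0.2],"dr":[0,0,0],"hand":-1},{"linear":[0.078,0.02,-0.24],"dr":[0,0,0],"hand":-1},{"linear":[0.091,0.03,-0.28],"dr":[0,0,0],"hand":-1},{"linear":[0.104,0.03,-0.32],"dr":[0,0,0],"hand":-1},{"linear":[0.117,0.035,-0.355],"dr":[0,0,0],"hand":-1},{"linear":[0.128,0.035,-0.39],"dr":[0,0,0],"hand":-1}]'; python3 go.py -.08 .077 .115
```

```text
t: 2.35
eef_pos: [0.4805, 0.0718, 0.246]
tool_rot: [-0.707, 0.707, 0.011, -0.011]
contact_force: [0.6, 0.7, -0.9]
gripper_width: -0.001
tcp [0.4805 0.0718 0.246 ] fix [-0.0834  0.0815  0.246 ] target [0.4841 0.0674 0.115 ] shift [ 0.0034  0.131  -0.0045]
tool z in fixture [ 0.002  1.    -0.   ] [ 0. -0. -1.] [ 0.55393034  0.74547187 -0.86402321]
```

```bash
python3 - <<'E'
from h import *
import cv2
a=bot.read_camera("side")[110:335,180:500]
cv2.imwrite("pics/side1.png",cv2.resize(a,(800,562),interpolation=cv2.INTER_CUBIC))
E
python3 go.py -.08 .077 .115
```

```text
tcp [0.4827 0.0636 0.2465] fix [-0.0815  0.0732  0.2465] target [0.4841 0.0674 0.115 ] shift [0.0013 0.1314 0.0043]
tool z in fixture [ 0.011  1.    -0.004] [ 0.002 -0.004 -1.   ] [ 1.48937524 -7.02693631  0.6949088 ]
```

View pics/side1.png

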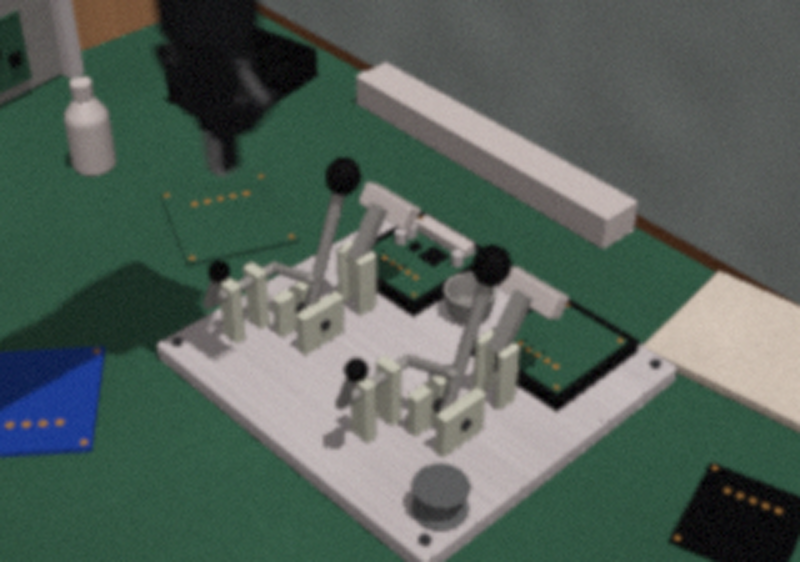

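The fingers are at crop (225,165), above the left ball (218,270), and nothing on the fixture has moved. Now I lower beside the ball, on its lever side.

```bash
python3 -m crank '[{"linear":[0,0.03,0],"dr":[0,0,0],"hand":-1},{"linear":[0,0.06,0],"dr":[0,0,0],"hand":-1},{"linear":[0,0.09,0],"dr":[0,0,0],"hand":-1},{"linear":[0,0.115,0],"dr":[0,0,0],"hand":-1},{"linear":[0,0.133,0],"dr":[0,0,0],"hand":-1},{"linear":[0,0.133,0],"dr":[0,0,0],"hand":-1},{"linear":[0,0.133,0],"dr":[0,0,0],"hand":-1}]'; python3 - <<'E'
from h import *
import cv2
a=bot.read_camera("side"); t,_=tool(); print("tcp px",proj("side",t))
cv2.imwrite("pics/side2.png",cv2.resize(a[150:270,190:350],(800,600),interpolation=cv2.INTER_CUBIC))
E
python3 go.py -.08 .115 .115
```

```text
t: 2.98
eef_pos: [0.4798, 0.0742, 0.113]
tool_rot: [-0.707, 0.707, 0.011, -0.012]
contact_force: [-0.2, 0.2, -0.4]
gripper_width: -0.002
tcp px [275.42660604 228.6328914 ]
tcp [0.4807 0.0744 0.114 ] fix [-0.0831  0.0841  0.114 ] target [0.4828 0.1054 0.115 ] shift [ 0.0031 -0.001   0.0309]
tool z in fixture [0.001 1.    0.   ] [ 0.001  0.    -1.   ] [-1.10651804  0.59037698  0.38669053]
```

View pics/side2.png

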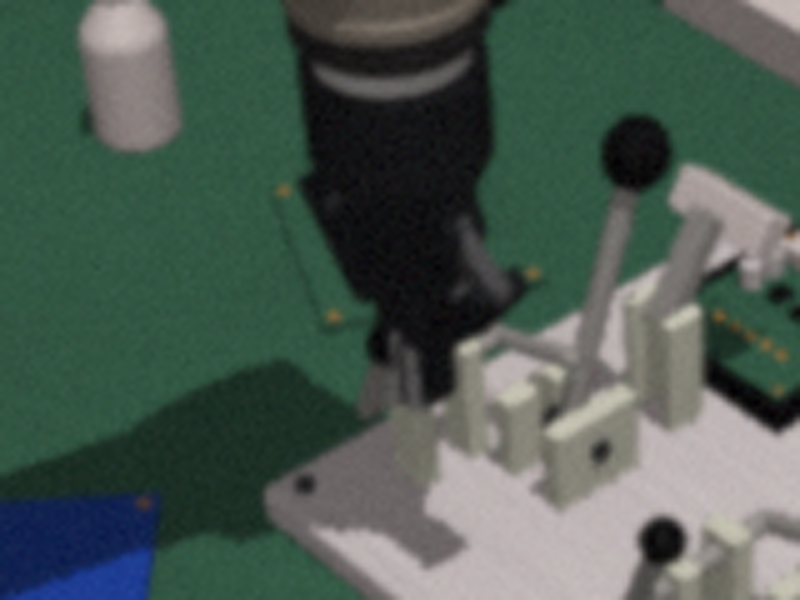

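The ball (crop 380,340) stands just to the +y side of the shut fingers. Now I push it over.

```bash
python3 -m crank '[{"linear":[0.002,0,0.008],"dr":[0,0,0],"hand":-1},{"linear":[0.002,0,0.016],"dr":[0,0,0],"hand":-1},{"linear":[0.002,0,0.024],"dr":[0,0,0],"hand":-1},{"linear":[0.002,0,0.032],"dr":[0,0,0],"hand":-1},{"linear":[0.002,0,0.04],"dr":[0,0,0],"hand":-1},{"linear":[0.002,0,0.045],"dr":[0,0,0],"hand":-1},{"linear":[0.002,0,0.05],"dr":[0,0,0],"hand":-1},{"linear":[0.002,0,0.05],"dr":[0,0,0],"hand":-1}]';python3 go.py -.08 .142 .115
```

```text
t: 3.7
eef_pos: [0.4802, 0.1256, 0.1131]
tool_rot: [0.707, -0.707, -0.012, 0.012]
contact_force: [0.6, -0.5, -0.3]
gripper_width: 0.004
tcp [0.4802 0.1256 0.1131] fix [-0.082   0.1353  0.1131] target [0.4819 0.1324 0.115 ] shift [ 0.002  -0.0019  0.0067]
tool z in fixture [-0.001  1.     0.   ] [-0.001  0.    -1.   ] [ 0.57676221 -0.54827706 -0.25606199]
```

```bash
python3 -m crank '[{"linear":[0,0,0.003],"dr":[0,0,0],"hand":-1},{"linear":[0,0,0.006],"dr":[0,0,0],"hand":-1},{"linear":[0,0,0.008],"dr":[0,0,0],"hand":-1},{"linear":[0,0,0.01],"dr":[0,0,0],"hand":-1},{"linear":[0,0,0.01],"dr":[0,0,0],"hand":-1}]';python3 go.py -.08 .142 .115
```

```text
t: 4.12
eef_pos: [0.4801, 0.134, 0.1132]
tool_rot: [-0.707, 0.707, 0.011, -0.012]
contact_force: [-0.2, -1.6, 0.4]
gripper_width: -0.002
tcp [0.4801 0.134  0.1132] fix [-0.0817  0.1437  0.1132] target [0.4819 0.1324 0.115 ] shift [ 0.0017 -0.0018 -0.0017]
tool z in fixture [ 0.001  1.    -0.   ] [-0. -0. -1.] [-0.22726941 -1.56050151  0.41094428]
```

```bash
python3 -m crank '[{"linear":[0,0,0.002],"dr":[0,0,0],"hand":-1},{"linear":[0,0,0.004],"dr":[0,0,0],"hand":-1},{"linear":[0,0,0.004],"dr":[0,0,0],"hand":-1}]';python3 -m crank '[{"linear":[0,0,0.002],"dr":[0,0,0],"hand":-1},{"linear":[0,0,0.003],"dr":[0,0,0],"hand":-1},{"linear":[0,0,0.003],"dr":[0,0,0],"hand":-1}]'; python3 - <<'E'
from h import *
import cv2
a=bot.read_camera("side")
top=bot.read_camera("top")
b=np.hstack([cv2.resize(a[150:270,220:340],(400,400),interpolation=2),cv2.resize(top[200:300,210:310],(400,400),interpolation=2)])
cv2.imwrite("pics/b3.png",b)
p=[.5666,-.0069,.0331]
for c in (.8,.9,1.0,1.1):print(c,proj("side",W(p,ball(c,1))),proj("top",W(p,ball(c,1))))
E
```

```text
t: 4.37
eef_pos: [0.4801, 0.1348, 0.113]
tool_rot: [-0.706, 0.708, 0.01, -0.011]
contact_force: [0.0, -10.2, 0.9]
gripper_width: -0.002
t: 4.62
eef_pos: [0.48, 0.1353, 0.1129]
tool_rot: [-0.705, 0.709, 0.009, -0.01]
contact_force: [0.8, -16.8, 2.0]
gripper_width: 0.003
0.8 [257.35531583 209.49614254] [238.20239365 266.01437488]
0.9 [256.05042886 209.1542723 ] [235.61827875 266.24579767]
1.0 [254.83477796 209.0357286 ] [233.18696595 266.51366852]
1.1 [253.72000069 209.13922514] [230.93490687 266.81474872]
```

View pics/b3.png

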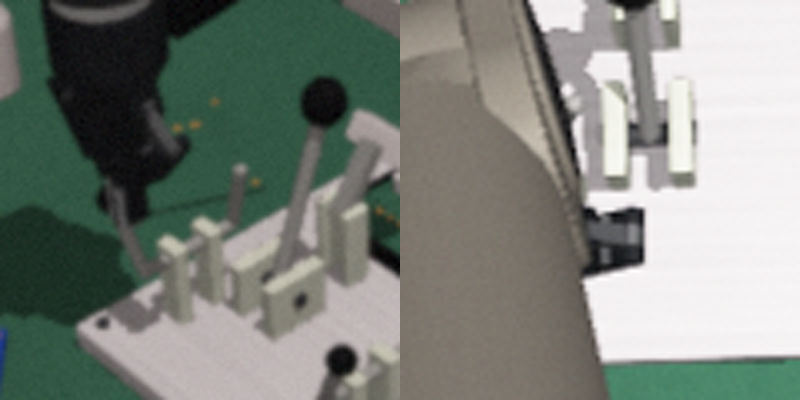

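The ball is at side pixel (254,208), which matches c of about 1.05, with 17 N at the stop. Before placing the fingers behind the knob, I check how high the probe arm's crossbar is.

```bash
python3 -m crank '[{"linear":[0,0,-0.02],"dr":[0,0,0],"hand":-1},{"linear":[0,-0.03,-0.04],"dr":[0,0,0],"hand":-1},{"linear":[0,-0.07,-0.05],"dr":[0,0,0],"hand":-1},{"linear":[0,-0.11,-0.05],"dr":[0,0,0],"hand":-1},{"linear":[0,-0.145,-0.05],"dr":[0,0,0],"hand":-1},{"linear":[0,-0.145,-0.05],"dr":[0,0,0],"hand":-1}]'
python3 - <<'E'
from h import *
# crossbar top-face front centre: top crop (297,172..185), side crop (389,175)
A=[];B=[]
for c,uv in(("top",(150+297*.4,100+180*.4)),("side",(180+391*.4,120+172*.4))):
    k=bot.camera_params(c);P=k["K"]@np.c_[k["R"],k["t"]]
    for i in(0,1): r=uv[i]*P[2]-P[i]; A.append(r[:3]);B.append(-r[3])
X,res,*_=np.linalg.lstsq(np.array(A),np.array(B),rcond=None)
print(X,"fix",Ro.from_euler('z',-.0331).apply(X-[.5666,-.0069,0]))
E
python3 go.py .09 .09 .26
```

```text
t: 5.22
eef_pos: [0.4857, 0.0923, 0.2657]
tool_rot: [0.709, -0.705, -0.015, 0.007]
contact_force: [0.8, 0.4, 1.3]
gripper_width: 0.0
[0.67066525 0.0870492  0.12419603] fix [0.10711739 0.09045381 0.12419603]
tcp [0.4857 0.0923 0.2657] fix [-0.0776  0.1018  0.2657] target [0.6536 0.086  0.26  ] shift [ 0.1675  0.0076 -0.0115]
tool z in fixture [0.002 1.    0.005] [ 0.012  0.005 -1.   ] [0.84682353 0.42818653 1.28116835]
```

```bash
python3 -m crank '[{"linear":[0.035,0,-0.003],"dr":[0,0,0],"hand":-1},{"linear":[0.07,0,-0.006],"dr":[0,0,0],"hand":-1},{"linear":[0.105,0,-0.01],"dr":[0,0,0],"hand":-1},{"linear":[0.14,0,-0.011],"dr":[0,0,0],"hand":-1},{"linear":[0.17,0,-0.011],"dr":[0,0,0],"hand":-1},{"linear":[0.17,0,-0.011],"dr":[0,0,0],"hand":-1},{"linear":[0.17,0,-0.011],"dr":[0,0,0],"hand":-1}]'; python3 go.py .09 .09 .155; python3 - <<'E'
from h import *
import cv2
cv2.imwrite("pics/s4.png",cv2.resize(bot.read_camera("side")[110:290,230:470],(800,600),interpolation=2))
p=[.5666,-.0069,.0331]; print(proj("side",W(p,ball(1.05,1))))
E
```

```text
t: 5.8
eef_pos: [0.6528, 0.0861, 0.2573]
tool_rot: [-0.707, 0.707, 0.011, -0.012]
contact_force: [-0.3, -0.6, -0.8]
gripper_width: 0.002
tcp [0.6528 0.0861 0.2573] fix [0.0892 0.0901 0.2573] target [0.6536 0.086  0.155 ] shift [ 8.000e-04  1.023e-01 -1.000e-04]
tool z in fixture [ 0.001  1.    -0.   ] [-0.001 -0.    -1.   ] [-0.32988167 -0.56971775 -0.80435097]
[254.2641046  209.05989614]
```

View pics/s4.png

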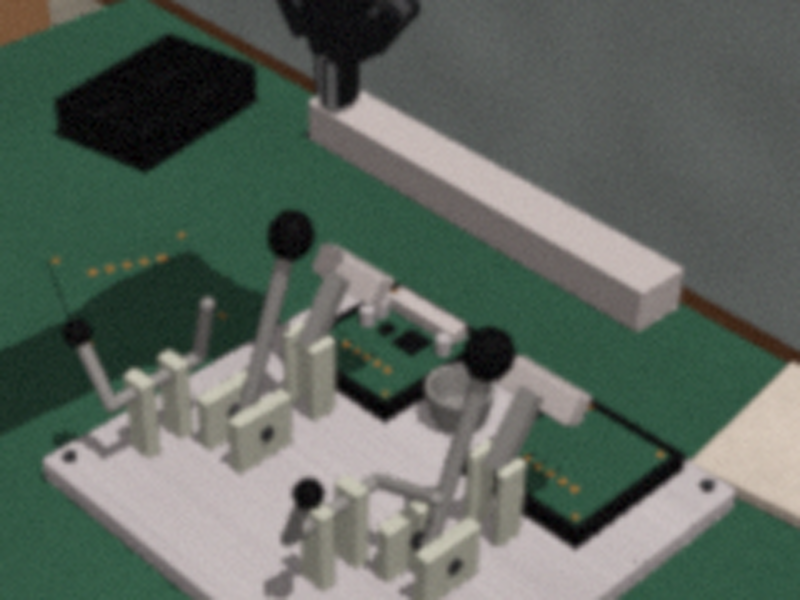

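The left catch is fully over: its ball at crop (77,332) is side pixel (253,210), so c is about 1.1. The lever is still released and the right press is untouched. Now I lower behind the knob.

```bash
python3 -m crank '[{"linear":[0,0.03,0],"dr":[0,0,0],"hand":-1},{"linear":[0,0.06,0],"dr":[0,0,0],"hand":-1},{"linear":[0,0.085,0],"dr":[0,0,0],"hand":-1},{"linear":[0,0.102,0],"dr":[0,0,0],"hand":-1},{"linear":[0,0.102,0],"dr":[0,0,0],"hand":-1}]'; python3 go.py -.073 .09 .155
```

```text
t: 6.27
eef_pos: [0.648, 0.0859, 0.1526]
tool_rot: [-0.707, 0.707, 0.009, -0.014]
contact_force: [-0.5, -0.3, -0.3]
gripper_width: 0.003
tcp [0.648  0.0859 0.1526] fix [0.0844 0.0901 0.1526] target [0.4907 0.0806 0.155 ] shift [-1.575e-01 -1.200e-03 -1.000e-04]
tool z in fixture [ 0.     1.    -0.001] [-0.007 -0.001 -1.   ] [-0.49420039 -0.31912995 -0.33173221]
```

```bash
python3 -m crank '[{"linear":[-0.01,0,0],"dr":[0,0,0],"hand":-1},{"linear":[-0.02,0,0],"dr":[0,0,0],"hand":-1},{"linear":[-0.032,0,0],"dr":[0,0,0],"hand":-1},{"linear":[-0.044,0,0],"dr":[0,0,0],"hand":-1},{"linear":[-0.056,0,0],"dr":[0,0,0],"hand":-1},{"linear":[-0.068,0,0],"dr":[0,0,0],"hand":-1},{"linear":[-0.08,0,0],"dr":[0,0,0],"hand":-1},{"linear":[-0.09,0,0],"dr":[0,0,0],"hand":-1},{"linear":[-0.1,0,0],"dr":[0,0,0],"hand":-1},{"linear":[-0.1,0,0],"dr":[0,0,0],"hand":-1}]'; python3 go.py -.046 .09 .155
```

```text
t: 7.1
eef_pos: [0.5527, 0.0828, 0.1589]
tool_rot: [0.708, -0.706, -0.013, 0.01]
contact_force: [5.4, -1.3, 3.3]
gripper_width: -0.004
tcp [0.5527 0.0828 0.1589] fix [-0.0109  0.0901  0.1589] target [0.5176 0.0815 0.155 ] shift [-0.0351  0.0037 -0.0002]
tool z in fixture [0.001 1.    0.002] [ 0.006  0.002 -1.   ] [ 5.4244479  -1.26909532  3.26500353]
```

```bash
python3 -m crank '[{"linear":[-0.006,0.006,0],"dr":[0,0,0],"hand":-1},{"linear":[-0.012,0.012,0],"dr":[0,0,0],"hand":-1},{"linear":[-0.018,0.014,0],"dr":[0,0,0],"hand":-1},{"linear":[-0.024,0.014,0],"dr":[0,0,0],"hand":-1},{"linear":[-0.028,0.014,0],"dr":[0,0,0],"hand":-1},{"linear":[-0.028,0.014,0],"dr":[0,0,0],"hand":-1}]'; python3 go.py -.046 .09 .145
```

```text
t: 7.6
eef_pos: [0.5278, 0.0824, 0.1449]
tool_rot: [0.708, -0.706, -0.015, 0.008]
contact_force: [9.6, 0.4, 0.5]
gripper_width: 0.003
tcp [0.5278 0.0824 0.1449] fix [-0.0358  0.0905  0.1449] target [0.5176 0.0815 0.145 ] shift [-0.0102 -0.0002 -0.0005]
tool z in fixture [0.001 1.    0.002] [ 0.009  0.002 -1.   ] [9.59957063 0.3585106  0.48637235]
```

```bash
python3 -m crank '[{"linear":[-0.003,0,0],"dr":[0,0,0],"hand":-1},{"linear":[-0.006,0,0],"dr":[0,0,0],"hand":-1},{"linear":[-0.008,0,0],"dr":[0,0,0],"hand":-1},{"linear":[-0.008,0,0],"dr":[0,0,0],"hand":-1}]'; python3 go.py -.046 .09 .145
```

```text
t: 7.93
eef_pos: [0.5206, 0.0823, 0.1451]
tool_rot: [0.708, -0.706, -0.015, 0.008]
contact_force: [9.4, 0.7, -0.1]
gripper_width: -0.002
tcp [0.5206 0.0823 0.1451] fix [-0.043   0.0906  0.1451] target [0.5176 0.0815 0.145 ] shift [-0.003   0.0001 -0.0007]
tool z in fixture [0.001 1.    0.002] [ 0.011  0.002 -1.   ] [ 9.39267409  0.74345749 -0.0594944 ]
```

```bash
python3 -m crank '[{"linear":[-0.003,0,0],"dr":[0,0,0],"hand":-1},{"linear":[-0.005,0,0],"dr":[0,0,0],"hand":-1},{"linear":[-0.005,0,0],"dr":[0,0,0],"hand":-1}]'; python3 go.py -.046 .09 .145;  python3 - <<'E'
from h import *
import cv2
cv2.imwrite("pics/s5.png",cv2.resize(bot.read_camera("side")[120:270,220:420],(800,600),interpolation=2))
p=[.5666,-.0069,.0331]
for l in(.6,.7,.8,.9):print(l,(proj("side",W(p,knob(l,1)))-[220,120])*4)
print((proj("side",W(p,ball(1.1,1)))-[220,120])*4)
E
```

```text
t: 8.18
eef_pos: [0.5161, 0.0822, 0.145]
tool_rot: [0.708, -0.706, -0.016, 0.007]
contact_force: [11.6, 1.1, -1.8]
gripper_width: -0.0
tcp [0.5161 0.0822 0.145 ] fix [-0.0475  0.0907  0.145 ] target [0.5176 0.0815 0.145 ] shift [ 0.0015  0.0001 -0.0007]
tool z in fixture [0.001 1.    0.002] [ 0.012  0.003 -1.   ] [11.61767502  1.1453714  -1.7956368 ]
0.6 [276.49768242 293.84945486]
0.7 [257.63878454 310.25016013]
0.8 [239.50781492 328.3976967 ]
0.9 [222.34831223 348.0701273 ]
[134.88000276 356.55690054]
```

View pics/s5.png

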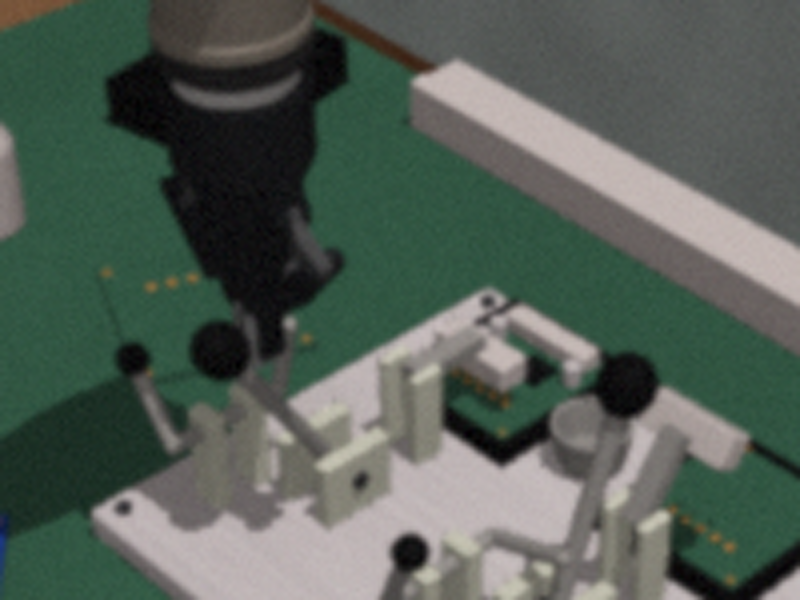

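The knob is at crop (220,350), where the model puts it for a lever angle of 0.9. The catch ball at (132,358) matches c = 1.1. I press slightly firmer, let it settle, then hand in.

```bash
python3 -m crank '[{"linear":[-0.002,0,0],"dr":[0,0,0],"hand":-1},{"linear":[-0.002,0,0],"dr":[0,0,0],"hand":-1},{"linear":[-0.002,0,0],"dr":[0,0,0],"hand":-1},{"linear":[-0.002,0,0],"dr":[0,0,0],"hand":-1},{"linear":[-0.002,0,0],"dr":[0,0,0],"hand":-1},{"linear":[-0.002,0,0],"dr":[0,0,0],"hand":-1},{"linear":[-0.002,0,0],"dr":[0,0,0],"hand":-1},{"linear":[-0.002,0,0],"dr":[0,0,0],"hand":-1}]'; python3 - <<'E'
from h import *
bot.read_camera("side")
for n in("knob_left","thumb_left","thumb_right","knob_right"): print(n,[(np.round((np.array(d["xy"])-[220,120])*4),round(d["score"],2)) for d in bot.place_of("side",n)[:2]])
o=bot.get_obs(); print(o["contact_force"],np.abs(o["joint_vel"]).max(),o["eef_pos"])
E
```

```text
t: 8.9
eef_pos: [0.5159, 0.0822, 0.1453]
tool_rot: [0.708, -0.706, -0.017, 0.006]
contact_force: [16.6, 1.0, -6.9]
gripper_width: -0.002
knob_left [(array([222., 340.]), 0.61)]
thumb_left [(array([125., 349.]), 0.59)]
thumb_right [(array([394., 561.]), 0.84)]
knob_right [(array([628., 378.]), 0.65), (array([403., 556.]), 0.3)]
[16.1508392   0.95490898 -6.75947335] 0.0018303912851783109 [0.51588976 0.08216819 0.14527249]
```

Holding firmly at the stop with the arm at rest, so I hand in.

```bash
python3 -c "
from station import bot
print(bot.hand_in()); o=bot.get_obs(); print(o['t'],o['contact_force'],o['eef_pos'])"
```

```text
the job is handed in; nothing more can be done
None
the job is handed in; nothing more can be done
```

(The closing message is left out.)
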